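# Roll a roller up the ramp into the laser-marking fixture and report it loaded

## Robot

A 6-joint arm with a two-finger parallel gripper is mounted at the origin on the work surface. World frame = base frame: x ahead of the robot, y to its left, z up, the work surface at z = 0. Lengths are in m, angles in rad, forces in N, time in s.
With the tool pointing down it reaches from about 0.3 to 0.825 m from the base axis. Payload 5.4 kg.
Tool frame: the origin (TCP) lies on the centre line of the jaws, within the pads' length; the fingertips stand 17 mm ahead of it and the grasp point (between the pads) lies 2 mm behind it; z points along the fingers, x is the direction in which the jaws open and shut, and the axes are right-handed (so a half turn about z gives the same grasp; the last joint's range is limited). The gripper opens to 92 mm and grips with 3 to 60 N. Pads are 20 mm wide; open, the fingers measure 128 mm over their backs; the gripper's body (75 mm by 189 mm) begins 69 mm behind the grasp point.
Start: joints at [-1.333, 0.158, 1.597, -0, 1.386, -0.21], TCP at [0.249, -0.518, 0.232] pointing down, gripper open.
Joint ranges: [-2.91, 2.91], [-0.94, 2.29], [0.18, 2.7], [-1.29, 4.43], [0.17, 2.64], [-3, 3]. Speed limits (rad/s): [2.57, 2.57, 3.14, 3.14, 3.14, 3.14].

## Interface

Orientations are given as [roll, pitch, yaw] about the fixed x, y, z axes, in that order (R = Rz(yaw) Ry(pitch) Rx(roll)).
In Python, from workcell import robot, vision gives the robot as it stands.
- The arm moves only by the tool apply_moves, never from a script. Its argument "rows" is a list that holds one entry, the list of rows, each a list of 7 numbers: the turn, a rotation vector about the tool's x, y, z in degrees, then the shift along the tool's x, y, z in mm, then the opening in per cent of the stroke, from 0 (shut) to 100 (fully open). In form: [[[ax, ay, az, dx, dy, dz, claw], ...]]. A call has 1 to 12 rows; each row is the pose to reach, as a shift and turn from the pose measured when the call began, along the tool's axes at that moment; what a row does not reach only later rows make up. A row lasts 1/8 s, in which the tool goes at most 62.5 mm and 10.7 degrees, less where a joint would pass 70% of its speed; a pose out of reach is approached as far as the arm can. A call with a gripper value outside its range is refused whole. The fingers move at their own pace and stop on an object; the grip force is fixed at half the most. Time passes only in rows, so rows that repeat a pose let the fingers close. It gives the time, the measured TCP pose, the force and the opening at its end, in the units of the state.
- robot.read_state(): the state, without advancing time (a new reading comes with each control period).
- vision.snapshot(name): name is "side" or "top"; returns a dict with "frame" (400x640x3 uint8, blue, green, red), "intrinsics" (3x3 intrinsics, pixels), "k1" (the pictures are not rectified: a ray, as slopes to the right and down, at radius r is drawn at 1 + k1 r^2 times it, then the intrinsics apply), "R" (3x3) and "t" (3): a world point X has camera coordinates R X + t. Camera axes: x right, y down, z forward; pixel columns grow to the right and rows downward; lengths in m; the calibration is good to about 2 mm. A picture is of the moment at which its call begins. There is no depth.
- robot.job_done(): hands the job in, once; it reports no verdict.
The state is a dict: "time": time; "q": joint angles; "dq": joint speeds; "joint_efforts": joint torques, N m; "tool_pos": TCP position; "tcp_rot": TCP orientation; "wrist_force": force on the tool from outside, world axes, zero at the start; "torque": the same for the moment, N m; "width": finger opening in m.
Only numpy, scipy, OpenCV 4.12 (cv2) and the standard library are available. Lean on these libraries where they do the work, as an engineer would, in place of code of your own. Each camera call takes 0.05 s, during which the arm holds its last target.

## Task

Load the marking fixture: from behind, with the fingertips only, roll the steel roller slowly from the infeed shelf up the ramp and over the crest, until it rests in the seat against the orange stop, keeping it under control so that it never runs back or away. Do not grip or lift it and do not ram it. When it sits there, press the green button fully down and let go, to report the fixture loaded; leave the red stop button and everything else alone and finish clear.

Things in the scene. Friction and masses are not known exactly. Their poses are not given: they have to be found in the camera images.
- roller: The roller to load: bright steel cylinder 50 mm in diameter, 60 mm long, with a dark band 16 mm wide around its middle and a sealed bearing in each end; about 0.35 to 0.7 kg. It lies on the infeed shelf, centre at x = -165 to -125 mm of the fixture, axis across the channel, and rolls freely. Smooth oiled surface (friction 0.24 to 0.36). Origin at its centre; its own y axis is the cylinder axis (x and z turn as it rolls).
- fixture: The marking fixture, fixed to the bench: aluminium base plate 420 x 120 x 12 mm with a straight channel along it, 66 mm wide between green guides (each 12 mm thick). Origin at the centre of the plate's underside; x along the channel, uphill to the stop; z up. At its low end a level infeed shelf, x = -200 to -115 mm, surface at z = 22, behind it a dark kerb, x = -206 to -200, top at z = 30.
- ramp: The steel ramp with its green guides, part of the fixture. Origin at its foot, in the middle of the channel, on the surface (x = -115, z = 22 mm in the fixture's frame). Its x axis runs up the slope, 7 degrees, 222 mm to the crest; its z axis is square to the surface. The guides stand 12 mm above shelf and ramp. A roller left alone anywhere on the ramp rolls back down.
- crest (a point): Middle of the crest line at the top of the ramp, on the surface (x = 105, y = 0, z = 49 mm in the fixture's frame). Beyond it the seat falls at 7 degrees, 50 mm long, to the stop pad; the guides beside the seat reach z = 59 mm.
- stop_pad (a point): On the face of the orange stop pad (60 mm wide, z = 53 to 83 mm), at the height of the seated roller's axis (x = 155, y = 0, z = 71 mm in the fixture's frame). Against it, the roller's centre is at x = 130, z = 71, and it stays there by itself. The dark stop plate behind the pad reaches z = 85.
- control_box: White control box with a blue top, 110 x 150 x 62 mm, fixed to the bench on the left or right of the fixture (changes places with the blue tray). Origin at the centre of its underside; y runs along its long side. The green button is at y = +38 mm, the red stop at y = -40 mm.
- start_top (a point): Centre of the green button's top face (30 mm across), on top of the control box; it is pressed straight down.
- start (a joint): Green button: 0 released, 0.006 m fully down; springs back; about 5 N takes it fully down.
- estop (a joint): Red mushroom stop button, 38 mm across, its top 93 mm above the bench: 0 released, 0.006 m pressed. Not to be pressed.
- tray: Blue open tray 110 x 150 x 35 mm, fixed to the bench, holding two finished rollers stood on end; origin at the centre of its underside.
- done0: Finished roller, as the one to load, standing on end in the tray; origin at its centre. Leave alone.
- done1: Second finished roller standing on end in the tray; origin at its centre. Leave alone.
- cleaner: White cleaner bottle with blue label and red cap, 56 mm across, 150 mm tall, standing beyond the fixture; origin at the centre of its underside. Leave alone.
- gauge: Steel ring gauge 70 mm across, 20 mm high, lying on the bench beyond the fixture; origin at the centre of its underside. Leave alone.
- spanner: Steel spanner 150 mm long lying on the bench beyond the fixture; origin on its underside. Leave alone.

How it is judged:
By the outcome, as a careful person would: the job done as asked, in the order asked, and still so for the second after the job is handed in, with the robot touching nothing.
It also fails if it takes over 59 s, if anything falls off the work surface, if the arm or the gripper's body presses on something with over 40 N, if the wrist force passes 120 N, or if a joint passes its speed limit or range.

## Working session

There is one attempt and no reset: what is moved stays moved. The work goes in short steps, Python scripts to look and compute and a tool call to move; the robot and the scene stay as the last step left them, time stands still between calls to the robot, and variables do not carry over. Pictures are saved under pics/ and viewed, and the job is handed in when it is done.

Besides the shell and the picture viewer there is one more tool, called after "Emit:" as name(argument=value, ...) on one line, values as JSON. apply_moves: Moves the arm, as the interface text tells. Its arguments: {"type":"object","properties":{"rows":{"type":"array","items":{"type":"array","items":{"type":"array","items":{"type":"number"}}}}},"required":["rows"]}

```bash
ls; mkdir -p pics
python3 - <<'E'
from workcell import robot, vision
import cv2
for n in ("side","top"):
    s=vision.snapshot(n); cv2.imwrite(f"pics/{n}0.png",s["frame"]); print(n,s["intrinsics"],s["k1"],s["R"],s["t"])
print(robot.read_state())
E
```

```text
pics
side [[428.75455179   0.         322.16609336]
 [  0.         428.75455179 198.88934865]
 [  0.           0.           1.        ]] 0.018182992646784506 [[-0.9908395  -0.13394601  0.01719155]
 [-0.10495631  0.6837054  -0.7221711 ]
 [ 0.08497798 -0.71736001 -0.6915008 ]] [0.6079293  0.12161472 1.09191258]
top [[370.44102267   0.         322.29620356]
 [  0.         370.44102267 204.30742231]
 [  0.           0.           1.        ]] 0.027546060144247063 [[ 0.018154   -0.9998063  -0.00760282]
 [-0.99545109 -0.01736257 -0.09367854]
 [ 0.09352839  0.00926887 -0.99557347]] [-0.01087199  0.60323099  1.00761941]
{'time': 0.1, 'q': array([-1.33311100e+00,  1.58970285e-01,  1.59807889e+00, -5.87510025e-05,
        1.38623448e+00, -2.10096911e-01]), 'dq': array([ 0.00059725, -0.00037811, -0.00294037, -0.00111121,  0.00089671,
       -0.00077971]), 'joint_efforts': array([-3.94336976e-04, -3.86500812e+01, -3.22961640e+01,  7.02769076e-02,
        3.39383434e-02, -3.66537665e-05]), 'tool_pos': array([ 0.24879257, -0.51778991,  0.23073995]), 'tcp_rot': array([-3.14129645e+00,  1.66585486e-03, -1.12300301e+00]), 'wrist_force': array([-0.16543503, -0.55507548,  0.72105719]), 'torque': array([-0.00454237, -0.02154659,  0.02926999]), 'width': 0.09179464343158945}
```

View pics/side0.png

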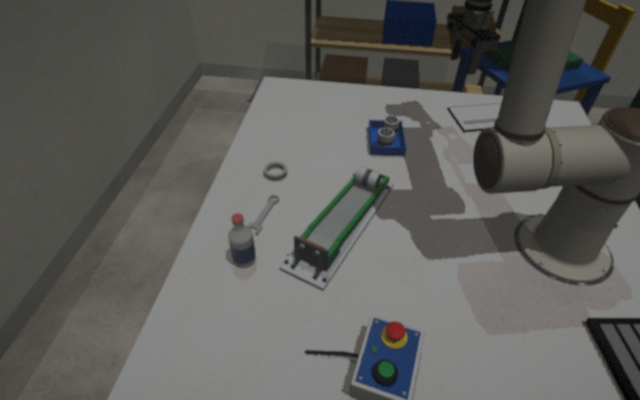

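View pics/top0.png

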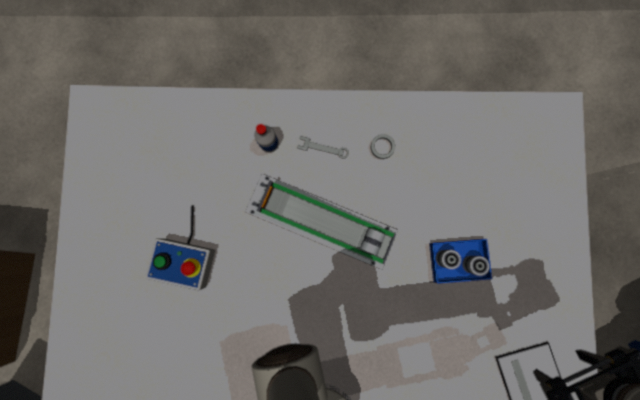

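The side view shows the roller at about (368,180), the stop at (312,252) and the green button at (386,371). In the top view the roller is at (375,240), the stop at (266,194) and green at (162,261). I'll enlarge both.

Run:
```python
import cv2
a=cv2.imread("pics/side0.png");b=cv2.imread("pics/top0.png")
def crop(im,x0,y0,w,h,s,n):
    c=cv2.resize(im[y0:y0+h,x0:x0+w],None,fx=s,fy=s,interpolation=cv2.INTER_CUBIC)
    c=cv2.convertScaleAbs(c,alpha=1.7)
    for i in range(0,w,10):
        cv2.line(c,(i*s,0),(i*s,6),(0,0,255),1)
        if i%20==0: cv2.putText(c,str(x0+i),(i*s,18),0,.4,(0,0,255))
    for i in range(0,h,10):
        cv2.line(c,(0,i*s),(6,i*s),(0,0,255),1)
        if i%20==0: cv2.putText(c,str(y0+i),(8,i*s+4),0,.4,(0,0,255))
    cv2.imwrite(n,c)
crop(b,240,160,160,120,5,"pics/topfix.png")
crop(a,270,160,130,130,4,"pics/sidefix.png")
crop(a,340,305,100,95,6,"pics/sidebox.png")
crop(b,140,200,80,100,6,"pics/topbox.png")
```

```text
(no output)
```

View pics/topfix.png

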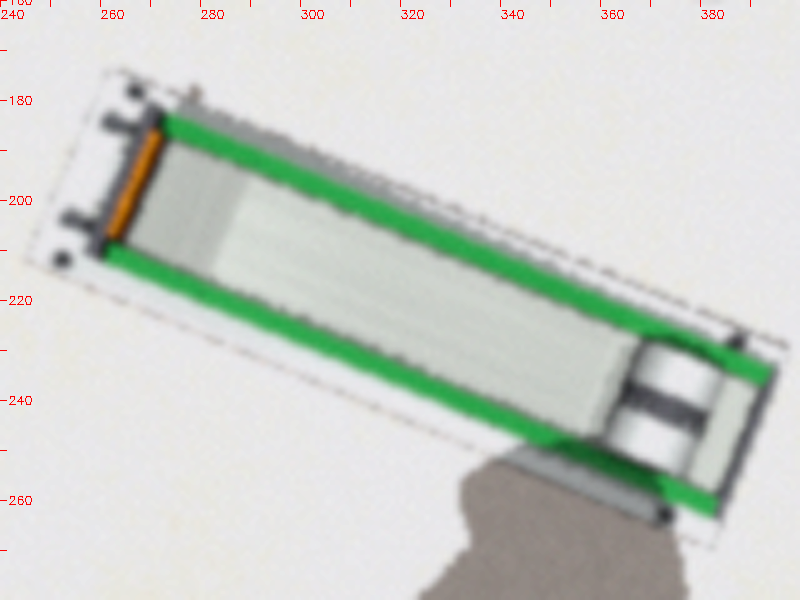

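View pics/sidefix.png

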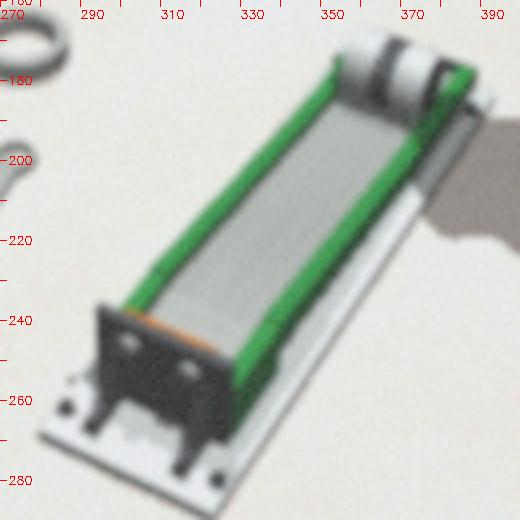

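View pics/sidebox.png

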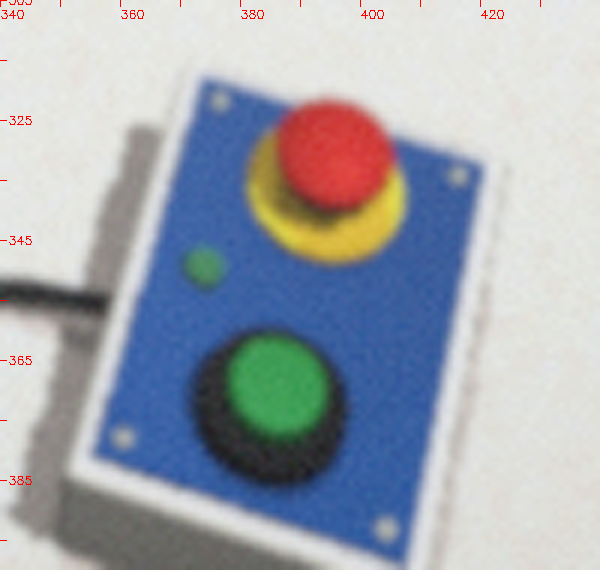

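View pics/topbox.png

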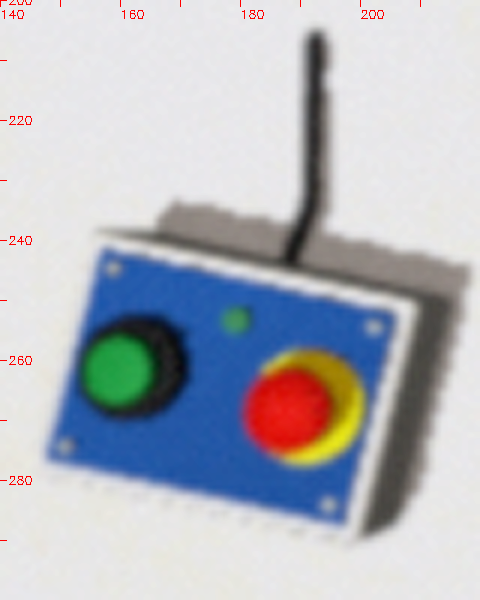

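```bash
cat > h.py <<'E'
import numpy as np, cv2
from scipy.optimize import least_squares
from workcell import robot, vision
cams={}
for n in ("side","top"):
    import json,os
    f=f"cam_{n}.json"
    if not os.path.exists(f):
        s=vision.snapshot(n); json.dump({k:np.array(s[k]).tolist() for k in("intrinsics","k1","R","t")},open(f,"w"))
    cams[n]={k:np.array(v) for k,v in json.load(open(f)).items()}
def proj(n,X):
    c=cams[n]; Y=np.atleast_2d(X)@c["R"].T+c["t"]; p=Y[:,:2]/Y[:,2:]
    r2=(p**2).sum(1,keepdims=True); p=p*(1+c["k1"]*r2)
    K=c["intrinsics"]; return p*[K[0,0],K[1,1]]+K[:2,2]
def tri(obs):
    r=least_squares(lambda X:np.concatenate([(proj(n,X)[0]-p) for n,p in obs.items()]),[.5,0,.05])
    return r.x, r.fun
def onz(n,p,z):
    r=least_squares(lambda X:proj(n,[X[0],X[1],z])[0]-p,[.5,0]); return r.x
def fix(P,X):
    x,y,a=P[:3]; c,s=np.cos(a),np.sin(a); X=np.atleast_2d(X)
    return np.c_[x+c*X[:,0]-s*X[:,1],y+s*X[:,0]+c*X[:,1],X[:,2]]
E
python3 - <<'E'
from h import *
np.set_printoptions(suppress=True,precision=4)
print("green",tri({"top":(159.7,261.7),"side":(386.3,369.2)}))
print("red",tri({"top":(188,268.3),"side":(396.2,330.3)}))
L=[("top",(262,173.6),(.21,-.06,.012)),("top",(245,212.4),(.21,.06,.012)),("top",(398,229),(-.21,-.06,.012)),("top",(383,269.6),(-.21,.06,.012)),
("top",(286.4,205.2),(.105,0,.049)),
("side",(280,268.7),(.21,-.06,.012)),("side",(323,289.2),(.21,.06,.012))]
def res(P,sg):
    return np.concatenate([(proj(n,fix(P,np.array(X)*[1,sg,1]))[0]-p) for n,p,X in L])
for sg in(1,-1):
    r=least_squares(res,[.55,.0,2.7*1],args=(sg,)); print(sg,r.x,np.degrees(r.x[2]),r.cost); print(r.fun.reshape(-1,2))
E
```

```text
green (array([0.4414, 0.4213, 0.0798]), array([ 0.0201, -0.333 ,  0.2289,  0.0165]))
red (array([0.4254, 0.3449, 0.0851]), array([ 0.0069, -0.1052,  0.0776,  0.005 ]))
1 [0.5588 0.0029 1.1986] 68.67661119557137 4.19271318867067
[[-0.8351 -0.3069]
 [-0.5352 -0.4432]
 [ 0.0826  0.176 ]
 [-0.5415 -0.5177]
 [-0.9863  0.0833]
 [-0.1667 -1.6996]
 [ 1.2382 -1.0405]]
-1 [0.5588 0.0012 1.178 ] 67.49506048569418 5976.603969020396
[[-16.7136  36.7823]
 [ 17.7605 -40.319 ]
 [-15.9298  41.3545]
 [ 15.5213 -38.8338]
 [ -0.055   -0.644 ]
 [ 42.3951  18.4247]
 [-44.2682 -23.8753]]
```

```bash
cat > ov.py <<'E'
from h import *
import sys
def draw(P,src,tag,xr=-.145):
    segs=[]
    z=.012
    def poly(pts,c): 
        segs.extend([(pts[i],pts[(i+1)%len(pts)],c) for i in range(len(pts))])
    poly([(.21,.06,z),(.21,-.06,z),(-.21,-.06,z),(-.21,.06,z)],(0,0,255))
    for s in(1,-1):
        for w in(.033,.045):
            a=[(-.2,s*w,.034),(-.115,s*w,.034),(.105,s*w,.061),(.155,s*w,.059)]
            segs+= [(a[i],a[i+1],(255,0,255)) for i in range(3)]
    segs+=[((.105,-.033,.049),(.105,.033,.049),(255,0,0)),((.155,-.03,.083),(.155,.03,.083),(255,0,0)),
     ((-.2,-.033,.03),(-.2,.033,.03),(0,128,255))]
    th=np.linspace(0,2*np.pi,25)
    for y in(-.03,.03):
        c=[(xr+.025*np.cos(t),y,.047+.025*np.sin(t)) for t in th]; segs+=[(c[i],c[i+1],(0,200,255)) for i in range(24)]
    for n,(x0,y0,w,h,s) in {"top":(240,160,160,120,5),"side":(270,160,130,130,4)}.items():
        im=cv2.imread(src%n)
        c=cv2.convertScaleAbs(cv2.resize(im[y0:y0+h,x0:x0+w],None,fx=s,fy=s,interpolation=cv2.INTER_CUBIC),alpha=1.5)
        for a,b,col in segs:
            p=proj(n,fix(P,[a,b])); p=((p-[x0,y0]+.5)*s).astype(int); cv2.line(c,tuple(map(int,p[0])),tuple(map(int,p[1])),col,1)
        cv2.imwrite(f"pics/ov_{n}_{tag}.png",c)
E
python3 -c "
from ov import *
draw([.5588,.0029,1.1986],'pics/%s0.png','a')"
```

```text
(no output)
```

View pics/ov_top_a.png

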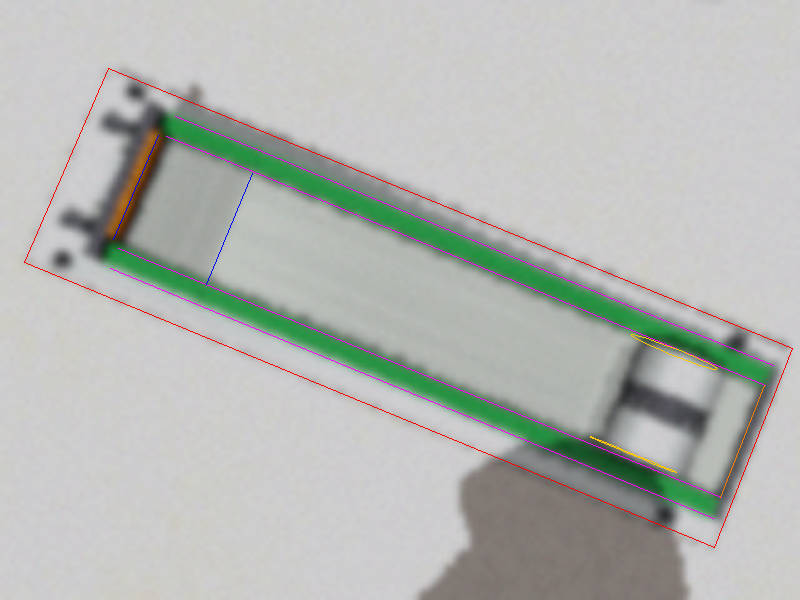

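View pics/ov_side_a.png

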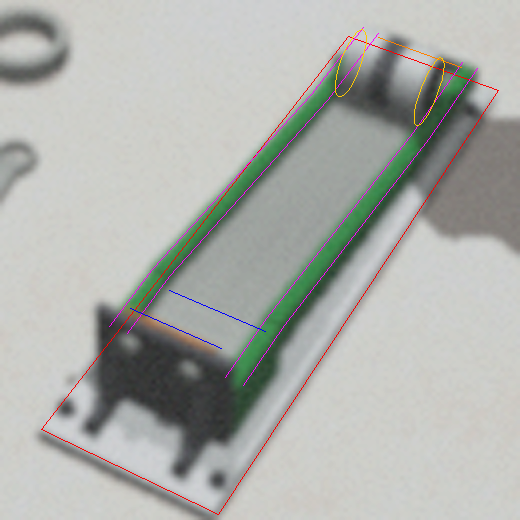

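Run:
```python
from h import *
np.set_printoptions(suppress=True,precision=4)
P=[.560,.0033,1.1986]
w=onz("top",(372.1,240.7),.047); c,s=np.cos(P[2]),np.sin(P[2]); d=w-P[:2]
print("roller",w,"fix",c*d[0]+s*d[1],-s*d[0]+c*d[1])
print("side band reproj",proj("side",[*w,.047]))
print("bottle top",onz("top",(262,128),.15), "start TCP",fix(P,[-.200,0,.055]), "via", fix(P,[-.23,0,.15]))
s=robot.read_state();print(s["time"],s["tool_pos"])
from ov import draw; draw(P,'pics/%s0.png','b',xr=c*d[0]+s*d[1] if 0 else -.152)
```

```text
roller [ 0.5047 -0.1373] fix -0.15113223320186214 0.00038649080437010847
side band reproj [[367.5507 177.747 ]]
bottle top [0.7819 0.1538] start TCP [[ 0.4873 -0.183   0.055 ]] via [[ 0.4764 -0.211   0.15  ]]
0.2 [ 0.2489 -0.5179  0.231 ]
```

View pics/ov_top_b.png

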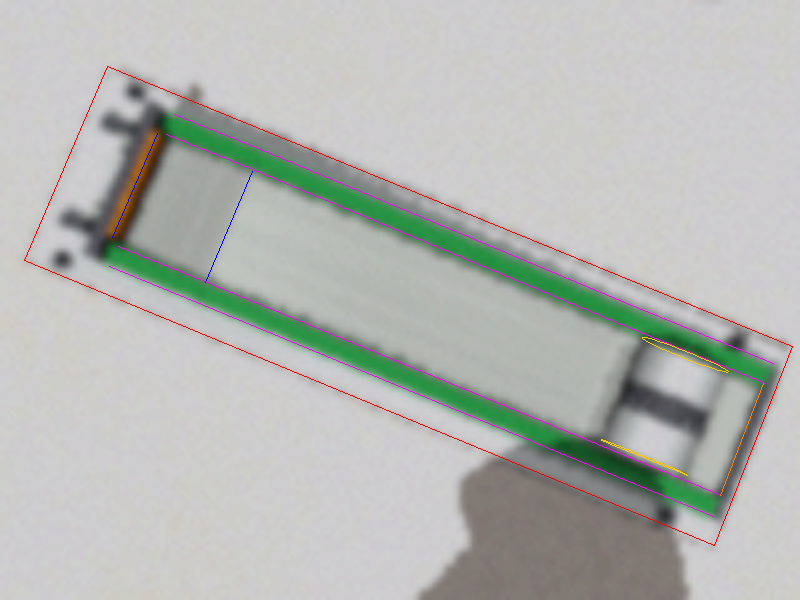

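View pics/ov_side_b.png

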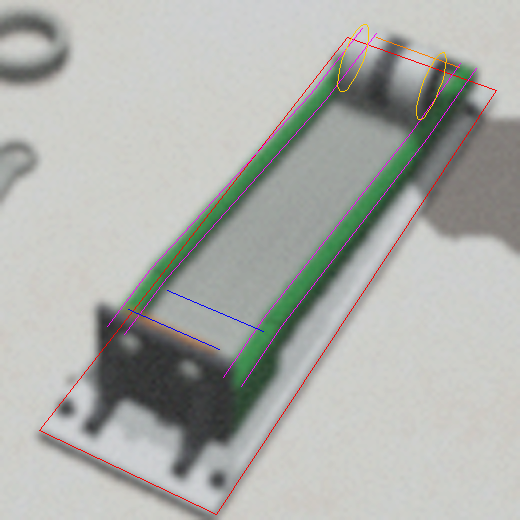

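The overlay agrees to 1–2 mm. The roller is at fixture x≈-151 mm, and the fixture yaw is 68.7°. I'll move to just behind the roller and above it.

Emit:
apply_moves(rows=[[[0, 0, -5, -20, -38, 5, 15], [0, 0, -10, -42, -80, 15, 15], [0, 0, -16, -66, -125, 25, 15], [0, 0, -22, -90, -170, 35, 15], [0, 0, -28, -114, -215, 48, 15], [0, 0, -34, -138, -260, 60, 15], [0, 0, -39, -160, -303, 72, 15], [0, 0, -43, -178, -338, 81, 15], [0, 0, -43, -178, -338, 81, 15], [0, 0, -43, -178, -338, 81, 15]]])

```text
time: 1.45
tool_pos: [0.4762, -0.2115, 0.1504]
tcp_rot: [-3.141, 0.001, -0.373]
wrist_force: [-0.6, -1.5, -0.0]
width: 0.0135
```

Run:
```python
from h import *
s=robot.read_state();print(s["time"],s["tool_pos"],s["tcp_rot"],s["width"],s["q"],s["wrist_force"])
```

```text
1.45 [ 0.47623411 -0.21148843  0.1503738 ] [-3.14111229e+00  6.98689046e-04 -3.72911580e-01] 0.013487593631335787 [-6.50265621e-01  9.81450512e-02  1.83024484e+00  2.88892538e-04
  1.21400629e+00 -2.77454883e-01] [-0.64513165 -1.54046074 -0.0082068 ]
```

Emit:
apply_moves(rows=[[[0, 0, 0, 0, -8, 25, 15], [0, 0, 0, 0, -16, 50, 15], [0, 0, 0, 0, -24, 72, 15], [0, 0, 0, 0, -27, 88, 15], [0, 0, 0, 0, -27, 95, 15], [0, 0, 0, 0, -27, 95, 15]]])

```text
time: 2.2
tool_pos: [0.4859, -0.1868, 0.0554]
tcp_rot: [-3.141, 0.001, -0.374]
wrist_force: [-0.4, -0.1, 1.0]
width: 0.0138
```

Run:
```python
from h import *
import cv2
s=robot.read_state();print(s["time"],s["tool_pos"],s["tcp_rot"],s["wrist_force"])
a=vision.snapshot("side")["frame"];b=vision.snapshot("top")["frame"]
cv2.imwrite("pics/p1.png",np.hstack([cv2.resize(b[160:280,290:410],None,fx=3.3,fy=3.3,interpolation=2),cv2.resize(a[140:260,320:440],None,fx=3.3,fy=3.3,interpolation=2)])*1)
```

```text
2.2 [ 0.48589105 -0.18683065  0.05541486] [-3.14119839e+00  8.00395935e-04 -3.73672629e-01] [-0.41548298 -0.14724126  0.97682966]
```

View pics/p1.png

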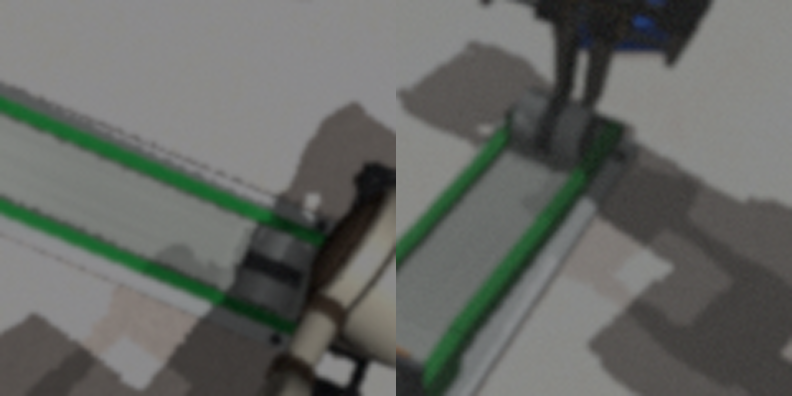

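Both fingers are behind the roller, one on each side of the band. I'll approach slowly until they touch.

Emit:
apply_moves(rows=[[[0, 0, 0, 0, -3, 0, 15], [0, 0, 0, 0, -6, 0, 15], [0, 0, 0, 0, -9, 0, 15], [0, 0, 0, 0, -11, 0, 15], [0, 0, 0, 0, -12.5, 0, 15], [0, 0, 0, 0, -14, 0, 15], [0, 0, 0, 0, -15.5, 0, 15], [0, 0, 0, 0, -17, 0, 15], [0, 0, 0, 0, -18.5, 0, 15], [0, 0, 0, 0, -20, 0, 15], [0, 0, 0, 0, -21.5, 0, 15], [0, 0, 0, 0, -23, 0, 15]]])

```text
time: 3.8
tool_pos: [0.495, -0.1655, 0.0562]
tcp_rot: [-3.141, -0.001, -0.373]
wrist_force: [0.5, -0.3, -0.2]
width: 0.014
```

```bash
cat > look.py <<'E'
from h import *
import cv2,sys
P=[.560,.0033,1.1986]
s=robot.read_state(); d=s["tool_pos"][:2]-P[:2]; c,q=np.cos(P[2]),np.sin(P[2])
print(s["time"],"fix tcp",np.round([c*d[0]+q*d[1],-q*d[0]+c*d[1],s["tool_pos"][2]],4),np.round(s["wrist_force"],2),np.round(s["torque"],3))
if len(sys.argv)>1:
    a=vision.snapshot("side")["frame"];b=vision.snapshot("top")["frame"]
    o=np.hstack([cv2.resize(b[160:280,240:400],None,fx=2.5,fy=2.5,interpolation=2),cv2.resize(a[160:280,260:420],None,fx=2.5,fy=2.5,interpolation=2)])
    cv2.imwrite(f"pics/{sys.argv[1]}.png",cv2.convertScaleAbs(o,alpha=1.6))
E
python3 look.py p2
```

```text
3.8 fix tcp [-0.1809 -0.0008  0.0562] [ 0.48 -0.32 -0.15] [-0.122 -0.019  0.028]
```

View pics/p2.png

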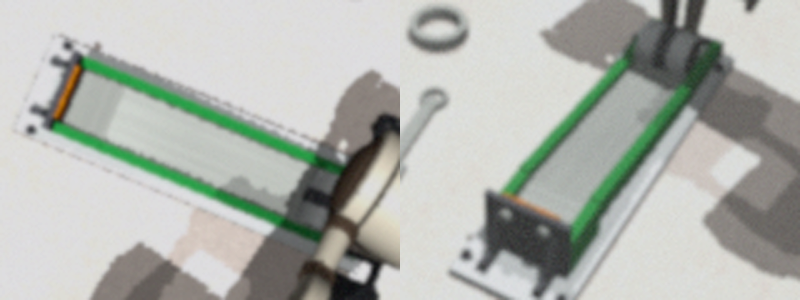

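The fingers are at the roller. I'll push it along the shelf to the foot of the ramp.

Emit:
apply_moves(rows=[[[0, 0, 0, 0, -2, 0, 15], [0, 0, 0, 0, -4, 0, 15], [0, 0, 0, 0, -6, 0, 15], [0, 0, 0, 0, -8, 0, 15], [0, 0, 0, 0, -10, 0, 15], [0, 0, 0, 0, -12, 0, 15], [0, 0, 0, 0, -14, 0, 15], [0, 0, 0, 0, -16, 0, 15], [0, 0, 0, 0, -18, 0, 15], [0, 0, 0, 0, -20, 0, 15], [0, 0, 0, 0, -22, 0, 15], [0, 0, 0, 0, -24, 0, 15]]])

```text
time: 5.4
tool_pos: [0.5037, -0.1429, 0.0562]
tcp_rot: [-3.141, -0.001, -0.373]
wrist_force: [-0.0, 0.6, 0.1]
width: 0.0138
```

```bash
python3 look.py p3
```

```text
5.4 fix tcp [-0.1567 -0.0008  0.0562] [-0.02  0.57  0.08] [-0.092 -0.024 -0.03 ]
```

View pics/p3.png

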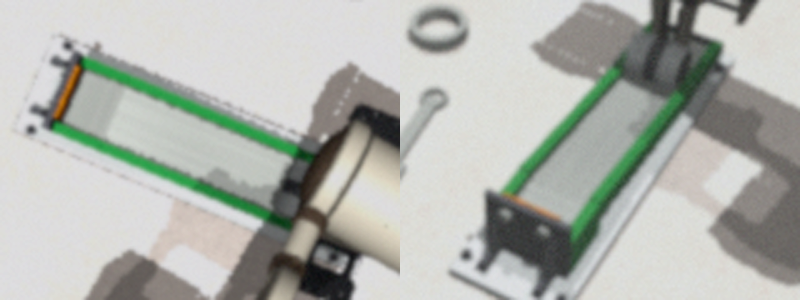

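The roller is at the ramp foot. Now up the slope.

Emit:
apply_moves(rows=[[[0, 0, 0, 0, -2.5, 0, 15], [0, 0, 0, 0, -5, 0, 15], [0, 0, 0, 0, -7.5, -0.3, 15], [0, 0, 0, 0, -10, -0.6, 15], [0, 0, 0, 0, -12.5, -0.9, 15], [0, 0, 0, 0, -15, -1.2, 15], [0, 0, 0, 0, -17.5, -1.5, 15], [0, 0, 0, 0, -20, -1.8, 15], [0, 0, 0, 0, -22.5, -2.1, 15], [0, 0, 0, 0, -25, -2.4, 15], [0, 0, 0, 0, -27.5, -2.7, 15], [0, 0, 0, 0, -30, -3, 15]]])

```text
time: 7.0
tool_pos: [0.5147, -0.1147, 0.0592]
tcp_rot: [-3.141, -0.001, -0.373]
wrist_force: [-0.9, -1.8, 1.1]
width: 0.0137
```

```bash
python3 look.py p4
```

```text
7.0 fix tcp [-0.1264 -0.0008  0.0592] [-0.94 -1.84  1.09] [-0.364  0.072  0.04 ]
```

View pics/p4.png

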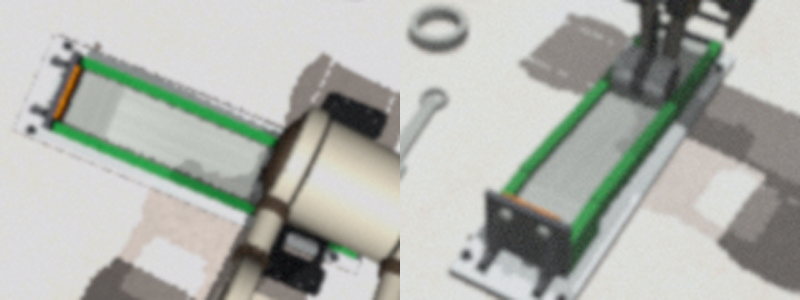

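Emit:
apply_moves(rows=[[[0, 0, 0, 0, -3, -0.4, 15], [0, 0, 0, 0, -6, -0.7, 15], [0, 0, 0, 0, -9, -1.1, 15], [0, 0, 0, 0, -12, -1.5, 15], [0, 0, 0, 0, -15, -1.8, 15], [0, 0, 0, 0, -18, -2.2, 15], [0, 0, 0, 0, -21, -2.6, 15], [0, 0, 0, 0, -24, -2.9, 15], [0, 0, 0, 0, -27, -3.3, 15], [0, 0, 0, 0, -30, -3.7, 15], [0, 0, 0, 0, -33, -4.1, 15], [0, 0, 0, 0, -36, -4.4, 15]]])

```text
time: 8.6
tool_pos: [0.5279, -0.0807, 0.0635]
tcp_rot: [-3.141, -0.001, -0.373]
wrist_force: [-0.6, -1.2, 0.3]
width: 0.014
```

Emit:
apply_moves(rows=[[[0, 0, 0, 0, -3, -0.4, 15], [0, 0, 0, 0, -6, -0.7, 15], [0, 0, 0, 0, -9, -1.1, 15], [0, 0, 0, 0, -12, -1.5, 15], [0, 0, 0, 0, -15, -1.8, 15], [0, 0, 0, 0, -18, -2.2, 15], [0, 0, 0, 0, -21, -2.6, 15], [0, 0, 0, 0, -24, -2.9, 15], [0, 0, 0, 0, -27, -3.3, 15], [0, 0, 0, 0, -30, -3.7, 15], [0, 0, 0, 0, -33, -4.1, 15], [0, 0, 0, 0, -36, -4.4, 15]]])

```text
time: 10.1
tool_pos: [0.5411, -0.047, 0.068]
tcp_rot: [-3.141, -0.0, -0.373]
wrist_force: [-0.5, -2.2, 0.8]
width: 0.0135
```

```bash
python3 look.py p5
```

```text
10.1 fix tcp [-0.0537 -0.0007  0.068 ] [-0.53 -2.18  0.85] [-0.429  0.059 -0.027]
```

View pics/p5.png

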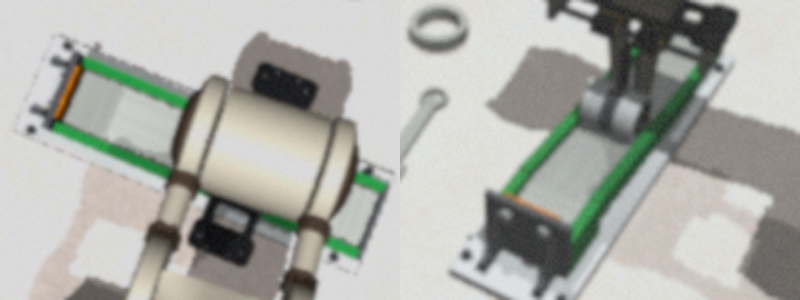

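The roller stays against the fingers and square to the channel, so I'll continue.

Emit:
apply_moves(rows=[[[0, 0, 0, 0, -3, -0.4, 15], [0, 0, 0, 0, -6, -0.7, 15], [0, 0, 0, 0, -9, -1.1, 15], [0, 0, 0, 0, -12, -1.5, 15], [0, 0, 0, 0, -15, -1.8, 15], [0, 0, 0, 0, -18, -2.2, 15], [0, 0, 0, 0, -21, -2.6, 15], [0, 0, 0, 0, -24, -2.9, 15], [0, 0, 0, 0, -27, -3.3, 15], [0, 0, 0, 0, -30, -3.7, 15], [0, 0, 0, 0, -33, -4.1, 15], [0, 0, 0, 0, -36, -4.4, 15]]])

```text
time: 11.7
tool_pos: [0.5543, -0.0129, 0.0723]
tcp_rot: [-3.14, -0.0, -0.373]
wrist_force: [-1.5, -2.1, 1.1]
width: 0.0141
```

Emit:
apply_moves(rows=[[[0, 0, 0, 0, -3, -0.4, 15], [0, 0, 0, 0, -6, -0.7, 15], [0, 0, 0, 0, -9, -1.1, 15], [0, 0, 0, 0, -12, -1.5, 15], [0, 0, 0, 0, -15, -1.8, 15], [0, 0, 0, 0, -18, -2.2, 15], [0, 0, 0, 0, -21, -2.6, 15], [0, 0, 0, 0, -24, -2.9, 15], [0, 0, 0, 0, -27, -3.3, 15], [0, 0, 0, 0, -30, -3.7, 15], [0, 0, 0, 0, -33, -4.1, 15], [0, 0, 0, 0, -36, -4.4, 15]]])

```text
time: 13.2
tool_pos: [0.5675, 0.0208, 0.0768]
tcp_rot: [-3.14, -0.0, -0.373]
wrist_force: [-0.3, -1.6, 1.2]
width: 0.0136
```

Emit:
apply_moves(rows=[[[0, 0, 0, 0, -3, -0.4, 15], [0, 0, 0, 0, -6, -0.7, 15], [0, 0, 0, 0, -9, -1.1, 15], [0, 0, 0, 0, -12, -1.5, 15], [0, 0, 0, 0, -15, -1.8, 15], [0, 0, 0, 0, -18, -2.2, 15], [0, 0, 0, 0, -21, -2.6, 15], [0, 0, 0, 0, -24, -2.9, 15], [0, 0, 0, 0, -26, -3.2, 15], [0, 0, 0, 0, -28, -3.4, 15], [0, 0, 0, 0, -30, -3.6, 15], [0, 0, 0, 0, -32, -3.9, 15]]])

```text
time: 14.7
tool_pos: [0.5791, 0.0507, 0.0808]
tcp_rot: [-3.14, -0.0, -0.373]
wrist_force: [-1.3, -2.2, 0.8]
width: 0.014
```

```bash
python3 look.py p6
```

```text
14.7 fix tcp [ 0.0511 -0.0006  0.0808] [-1.32 -2.24  0.8 ] [-0.348  0.105 -0.015]
```

View pics/p6.png

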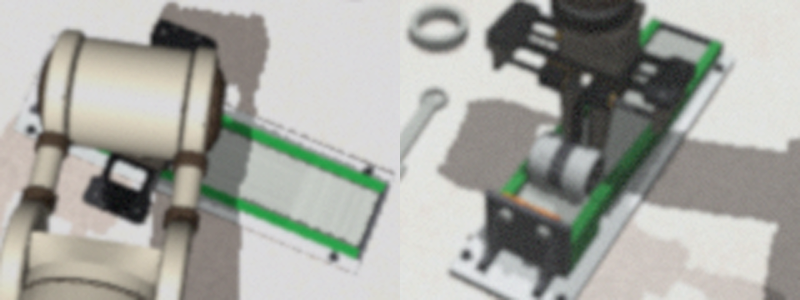

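The roller centre is about 19 mm short of the crest, so I'll creep from here.

Emit:
apply_moves(rows=[[[0, 0, 0, 0, -1, -0.1, 15], [0, 0, 0, 0, -2, -0.2, 15], [0, 0, 0, 0, -3, -0.4, 15], [0, 0, 0, 0, -4, -0.5, 15], [0, 0, 0, 0, -5, -0.6, 15], [0, 0, 0, 0, -6, -0.7, 15], [0, 0, 0, 0, -7, -0.9, 15], [0, 0, 0, 0, -8, -1, 15], [0, 0, 0, 0, -9, -1.1, 15], [0, 0, 0, 0, -10, -1.2, 15], [0, 0, 0, 0, -11, -1.3, 15], [0, 0, 0, 0, -12, -1.5, 15]]])

```text
time: 16.3
tool_pos: [0.5836, 0.0623, 0.0823]
tcp_rot: [-3.14, -0.0, -0.373]
wrist_force: [-0.5, -1.5, 1.5]
width: 0.0139
```

```bash
python3 look.py p7
```

```text
16.3 fix tcp [ 0.0635 -0.0006  0.0823] [-0.46 -1.52  1.54] [-0.338  0.083 -0.028]
```

View pics/p7.png

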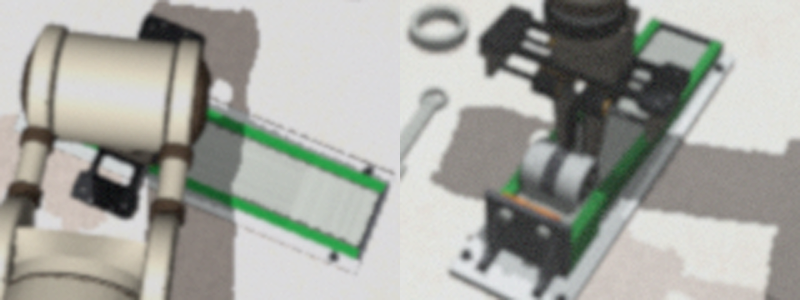

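Emit:
apply_moves(rows=[[[0, 0, 0, 0, -0.8, -0.1, 15], [0, 0, 0, 0, -1.6, -0.2, 15], [0, 0, 0, 0, -2.4, -0.3, 15], [0, 0, 0, 0, -3.2, -0.3, 15], [0, 0, 0, 0, -4, -0.3, 15], [0, 0, 0, 0, -4.8, -0.3, 15], [0, 0, 0, 0, -5.6, -0.3, 15], [0, 0, 0, 0, -6.4, -0.3, 15], [0, 0, 0, 0, -7.2, -0.3, 15], [0, 0, 0, 0, -8, -0.3, 15], [0, 0, 0, 0, -8.8, -0.3, 15], [0, 0, 0, 0, -9.6, -0.3, 15]]])

```text
time: 17.9
tool_pos: [0.5872, 0.0714, 0.0826]
tcp_rot: [-3.139, -0.0, -0.373]
wrist_force: [-0.3, -0.4, -0.4]
width: 0.0134
```

```bash
python3 look.py p8
```

```text
17.9 fix tcp [ 0.0733 -0.0006  0.0826] [-0.31 -0.41 -0.36] [-0.009 -0.034 -0.002]
```

View pics/p8.png

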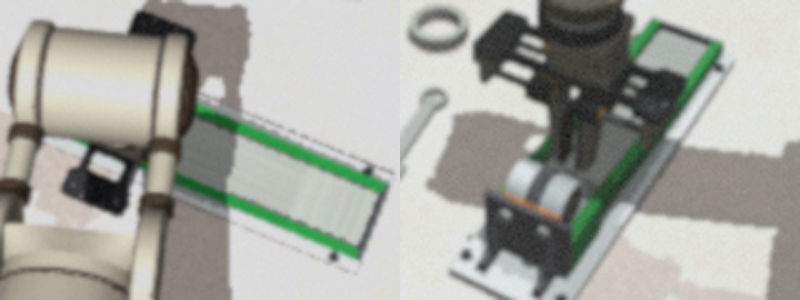

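The wrist force has dropped and the roller has rolled over into the seat, with the fingers now behind it. I'll back off, rise, then check the seating.

Emit:
apply_moves(rows=[[[0, 0, 0, 0, 8, 0, 15], [0, 0, 0, 0, 15, -10, 15], [0, 0, 0, 0, 15, -40, 15], [0, 0, 0, 0, 15, -80, 0], [0, 0, 0, -20, 0, -110, 0], [0, 0, 0, -60, -45, -125, 0], [0, 0, 0, -105, -95, -125, 0], [0, 0, 0, -150, -145, -125, 0], [0, 0, 0, -195, -195, -125, 0], [0, 0, 0, -235, -240, -125, 0], [0, 0, 0, -263, -273, -120, 0], [0, 0, 0, -263, -273, -120, 0]]])

```text
time: 19.5
tool_pos: [0.4397, 0.4235, 0.2034]
tcp_rot: [-3.139, -0.0, -0.368]
wrist_force: [0.6, -0.2, -0.1]
width: 0.0005
```

Run:
```python
from h import *
P=[.560,.0033,1.1986]
s=robot.read_state();print(s["time"],s["tool_pos"],s["tcp_rot"],s["wrist_force"],s["width"])
for n,(x0,y0,w,h,k) in {"top":(240,160,160,120,5),"side":(270,160,130,130,4)}.items():
    im=vision.snapshot(n)["frame"]; cv2.imwrite(f"pics/{n}9.png",im)
    c=cv2.convertScaleAbs(cv2.resize(im[y0:y0+h,x0:x0+w],None,fx=k,fy=k,interpolation=2),alpha=1.5)
    th=np.linspace(0,6.2832,40)
    for y in(-.03,.03):
        p=proj(n,fix(P,np.c_[.13+.025*np.cos(th),0*th+y,.071+.025*np.sin(th)]))
        cv2.polylines(c,[((p-[x0,y0]+.5)*k).astype(np.int32)],True,(0,200,255))
    cv2.imwrite(f"pics/{n}9o.png",c)
```

```text
19.5 [0.43966957 0.42352873 0.20339471] [-3.13882317e+00 -7.86180389e-05 -3.67783586e-01] [ 0.5873447  -0.15247082 -0.12429152] 0.0004964727054405811
```

View pics/top9o.png

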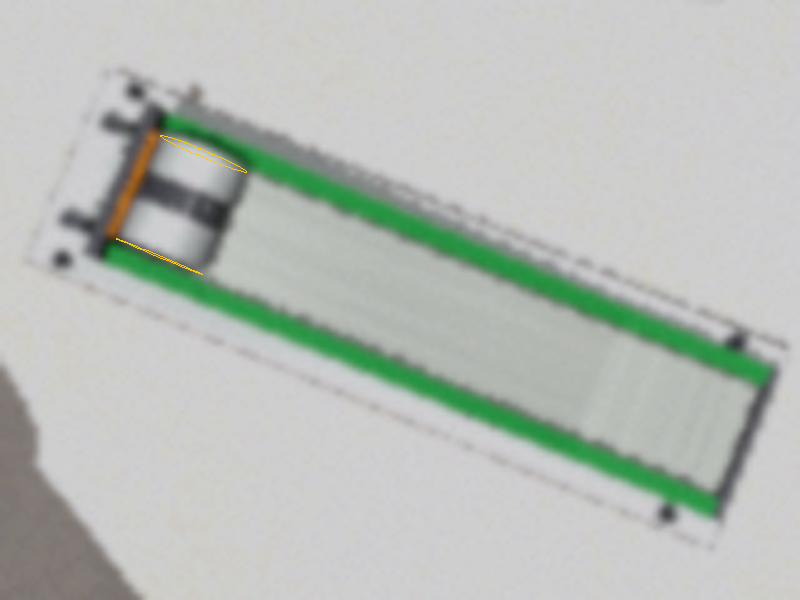

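View pics/side9o.png

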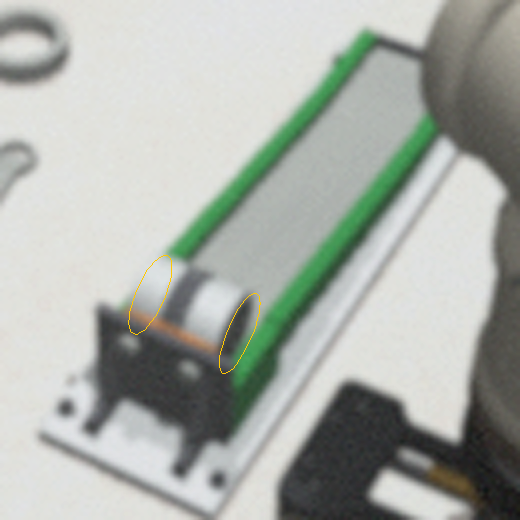

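View pics/side9.png

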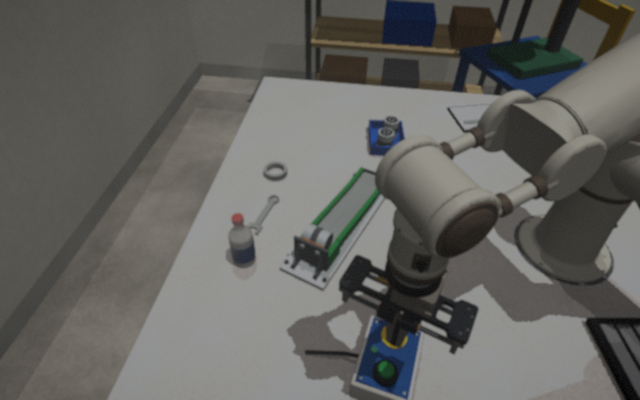

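The roller sits against the orange pad in both views, matching the predicted seated outline. Now I'll go down to just above the green button.

Emit:
apply_moves(rows=[[[0, 0, 0, 1, 1, 20, 0], [0, 0, 0, 2.4, 1.4, 45, 0], [0, 0, 0, 2.4, 1.4, 70, 0], [0, 0, 0, 2.4, 1.4, 88, 0], [0, 0, 0, 2.4, 1.4, 97, 0], [0, 0, 0, 2.4, 1.4, 97, 0], [0, 0, 0, 2.4, 1.4, 97, 0]]])

```text
time: 20.48
tool_pos: [0.4442, 0.4191, 0.1076]
tcp_rot: [-3.138, -0.002, -0.372]
wrist_force: [0.0, 0.3, 0.8]
width: 0.0008
```

Run:
```python
from h import *
s=robot.read_state();print(s["time"],s["tool_pos"],s["wrist_force"])
a=vision.snapshot("side")["frame"]
cv2.imwrite("pics/p10.png",cv2.convertScaleAbs(cv2.resize(a[290:400,320:450],None,fx=5,fy=5,interpolation=2),alpha=1.8))
t=s["tool_pos"]+[0,0,-.017]; print(proj("side",t),proj("top",t))
```

```text
20.475 [0.44419798 0.41905548 0.10761   ] [0.0237825  0.34217331 0.84359747]
[[385.70787667 365.03904449]] [[158.7915362  260.53732835]]
```

View pics/p10.png

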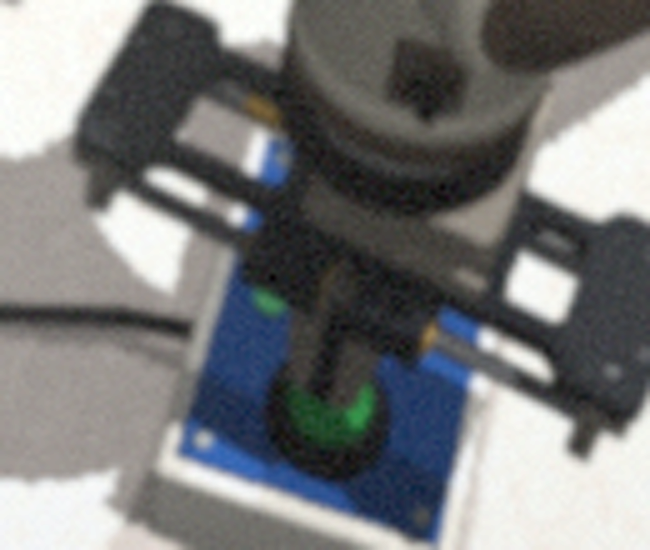

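The fingertips are above the green button, about 3 mm off. I'll correct that and press slowly.

Emit:
apply_moves(rows=[[[0, 0, 0, -2, -0.5, 2, 0], [0, 0, 0, -3.4, -1, 4, 0], [0, 0, 0, -3.4, -1, 6, 0], [0, 0, 0, -3.4, -1, 8, 0], [0, 0, 0, -3.4, -1, 9.5, 0], [0, 0, 0, -3.4, -1, 11, 0], [0, 0, 0, -3.4, -1, 12, 0], [0, 0, 0, -3.4, -1, 13, 0], [0, 0, 0, -3.4, -1, 14, 0], [0, 0, 0, -3.4, -1, 14, 0]]])

```text
time: 21.78
tool_pos: [0.4414, 0.4215, 0.0953]
tcp_rot: [-3.138, -0.002, -0.372]
wrist_force: [-5.3, -1.5, 12.6]
width: 0.0002
```

Run:
```python
from h import *
s=robot.read_state();print(s["time"],s["tool_pos"],s["wrist_force"],s["torque"])
a=vision.snapshot("side")["frame"]
b=vision.snapshot("top")["frame"]
cv2.imwrite("pics/p11.png",cv2.convertScaleAbs(cv2.resize(a[290:400,320:450],None,fx=5,fy=5,interpolation=2),alpha=1.8))
cv2.imwrite("pics/p12.png",cv2.convertScaleAbs(cv2.resize(b[210:310,120:250],None,fx=5,fy=5,interpolation=2),alpha=1.8))
print(robot.read_state()["wrist_force"])
```

```text
21.775 [0.44138096 0.42150474 0.095275  ] [-5.29134858 -1.49869564 12.57084832] [-0.56248947  1.13619329 -0.00407182]
[-6.54629664 -2.8380159  11.96144531]
```

View pics/p11.png

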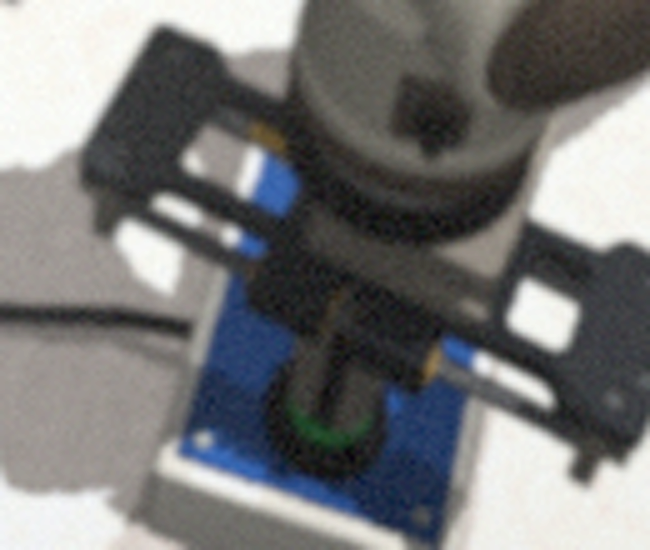

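View pics/p12.png

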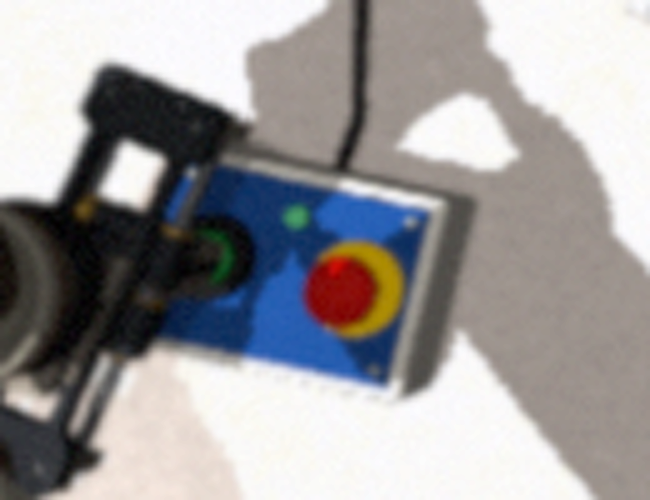

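There is 12 N at a tip height of 78 mm, and only a thin ring of green shows. I'll press a little further to see if it has bottomed out, then come up in steps and note where contact ends.

Emit:
apply_moves(rows=[[[0, 0, 0, 0, 0, 1.5, 0], [0, 0, 0, 0, 0, 2.5, 0], [0, 0, 0, 0, 0, 3, 0], [0, 0, 0, 0, 0, 3, 0]]])

```text
time: 22.38
tool_pos: [0.4414, 0.4216, 0.0951]
tcp_rot: [-3.138, -0.002, -0.371]
wrist_force: [-8.6, -5.6, 19.7]
width: 0.0002
```

Emit:
apply_moves(rows=[[[0, 0, 0, 0, 0, -1, 0], [0, 0, 0, 0, 0, -2, 0], [0, 0, 0, 0, 0, -2, 0]]])

```text
time: 22.75
tool_pos: [0.4415, 0.4216, 0.097]
tcp_rot: [-3.138, -0.002, -0.371]
wrist_force: [-0.6, -0.3, 3.6]
width: 0.0003
```

Emit:
apply_moves(rows=[[[0, 0, 0, 0, 0, -1, 0], [0, 0, 0, 0, 0, -2, 0], [0, 0, 0, 0, 0, -2, 0]]])

```text
time: 23.12
tool_pos: [0.4415, 0.4216, 0.099]
tcp_rot: [-3.138, -0.002, -0.371]
wrist_force: [-1.9, 0.8, 2.9]
width: 0.0005
```

Emit:
apply_moves(rows=[[[0, 0, 0, 0, 0, -1, 0], [0, 0, 0, 0, 0, -2, 0], [0, 0, 0, 0, 0, -2, 0]]])

```text
time: 23.5
tool_pos: [0.4416, 0.4216, 0.1009]
tcp_rot: [-3.138, -0.003, -0.371]
wrist_force: [-0.5, 0.3, 2.7]
width: 0.0004
```

Emit:
apply_moves(rows=[[[0, 0, 0, 0, 0, -1, 0], [0, 0, 0, 0, 0, -2, 0], [0, 0, 0, 0, 0, -2, 0]]])

```text
time: 23.88
tool_pos: [0.4416, 0.4214, 0.1028]
tcp_rot: [-3.138, -0.003, -0.371]
wrist_force: [-0.6, -0.4, -0.1]
width: 0.0005
```

It hit a hard stop at TCP z = 95.1 mm (20 N with no further movement). The spring force faded out between 101 and 103 mm, so the full 6 mm travel was reached. Retreating.

Emit:
apply_moves(rows=[[[0, 0, 0, 0, 0, -10, 0], [0, 0, 0, 0, 0, -35, 0], [0, 0, 0, 0, 0, -70, 0], [0, 0, 0, 0, 20, -105, 0], [0, 0, 0, 0, 50, -130, 0], [0, 0, 0, 0, 80, -140, 0], [0, 0, 0, 0, 80, -140, 0], [0, 0, 0, 0, 80, -140, 0]]])

```text
time: 24.88
tool_pos: [0.4122, 0.3469, 0.2426]
tcp_rot: [-3.138, -0.003, -0.371]
wrist_force: [-0.0, -0.4, 0.6]
width: 0.0005
```

Run:
```python
from h import *
s=robot.read_state();print(s["time"],s["tool_pos"],s["wrist_force"],abs(s["dq"]).max())
a=vision.snapshot("side")["frame"]
b=vision.snapshot("top")["frame"]
cv2.imwrite("pics/p13.png",cv2.convertScaleAbs(np.hstack([cv2.resize(b[110:310,130:410],(400,286)),cv2.resize(a[140:400,250:450],(370,481))[:286*0+481][-286:]]),alpha=1.6))
cv2.imwrite("pics/p14.png",cv2.convertScaleAbs(cv2.resize(a[150:400,220:450],None,fx=2.3,fy=2.3),alpha=1.6))
```

```text
24.875 [0.41223033 0.34692284 0.2425956 ] [-0.02042063 -0.43432751  0.63595591] 0.022483195995687242
```

View pics/p13.png

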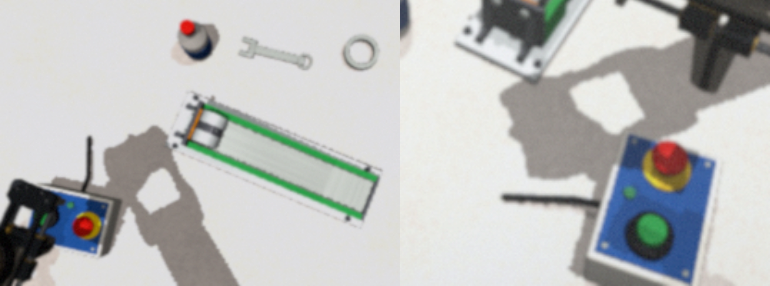

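View pics/p14.png

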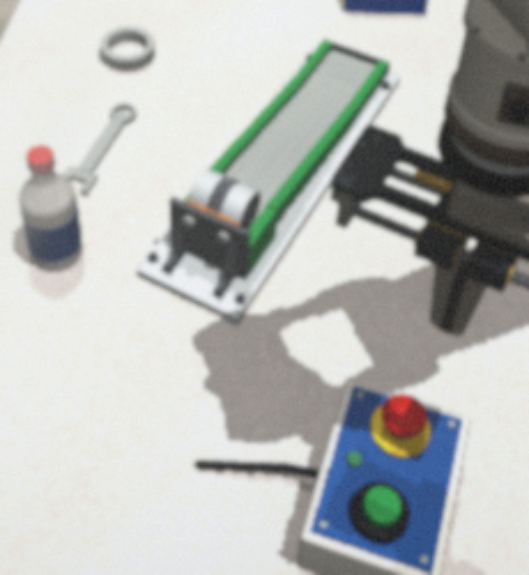

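The roller is seated against the stop, the green button is back up, the red button is untouched, and the arm is clear. Handing in.

```bash
python3 -c "
from workcell import robot
print(robot.job_done())"
```

```text
the job is handed in; nothing more can be done
None
```

The roller is seated against the orange stop, the green button has been pressed fully and let go, and the job was handed in at about 25 s.

- **Rolling:** I pushed the roller from behind with the partly open fingertips at 12–24 mm/s. Over the crest I slowed to about 7 mm/s, with a force of around 2 N. Past the crest it rolled the last 20 mm or so to the stop by itself, because a push from behind cannot hold it back there.
- **Seating:** After backing off, both cameras showed it against the pad and matching the expected seated position. A last look after pressing the button showed the same.
- **Button:** I pressed with closed fingertips until it hit a hard stop, with about 20 N straight down. On the way up, the spring force faded out 6–8 mm higher, which fits the full 6 mm travel. The button came back up.
- **Everything else:** The red button was not touched, and nothing else visible in the last pictures had moved; the tray was mostly out of frame. The arm finished clear, with no contact force beyond sensor noise.

**Disagreements:** The side camera disagreed with the top one by about 2–3 mm when I located the fixture. My camera estimate of the green button's height was also about 5 mm too low, so I stopped the press on force and the hard stop instead.

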